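# Park the turntable's index pin and index four clicks

## Task

The setting turntable is locked at home by its sprung index pin. Pull the pin fully up by its red wing knob, twist it clockwise (seen from above) without forcing it, and let it down into its rest notch so that it stays up by itself when you let go; only then turn the table by its black wing grip clockwise exactly four clicks (four lines of its scale) and leave it resting in that click with the pin still parked. Do not shift or knock over the jar, the drill chuck or the spool beside it.

Things in the scene. Friction and masses are not known exactly. Their poses are not given: they have to be found in the camera images.
- fixture: dark cast base of the turntable, fixed to the bench; origin on the bench surface on the table's vertical axis, z up. Round base 168 mm wide, 22 mm high; hold-down ears reach 115 mm along its x and -x. The index pin's vertical axis is 90 mm from the table's axis along the fixture's -y, in a bracket 64 mm high that reaches 133 mm along -y.
- sleeve_top (a point): centre of the top of the steel slotted sleeve (36 mm diameter) on the bracket, on the index pin's axis, 82 mm above the bench. The cross-pin of the knob lies in its deep slot; the shallow rest notch with the brass floor is the other cut across it.
- knob_grip (a point): centre of the red wing of the index pin's knob, on the pin's axis, 103 mm above the bench while the pin is down. The wing is a bar 42 mm long along this point's own x, 12 mm thick along its y, 26 mm high along z; below it a round collar 20 mm wide ends 17.5 mm below this point. Grip the 12 mm firmly from above. It rises with the pin and turns with the knob.
- index_pin (a joint): height in m by which the pin is pulled up: 0 down, locking the table; end stop 0.022. A spring pulls it down with 7 N at 0, 13 N at 0.017. Its cross-pin frees the knob to twist only from 0.016 up (0.018 to 0.020 is comfortable). In the rest notch it stands at about 0.013; the notch is 3 mm deep and holds the knob from turning. The nose clears the table's lugs from 0.010 up.
- pin_knob (a joint): twist of the red knob in rad, positive clockwise seen from above: 0 in the deep slot, 1.31 (75 degrees) over the rest notch, end stop 1.43. Let down within about 0.12 of 1.31 the cross-pin settles into the notch.
- table_grip (a point): centre of the black wing grip on the turntable's axis, 70 mm above the bench. The grip is a bar 56 mm long along this point's own x, 18 mm thick along its y, from 50 to 86 mm above the bench, over a hub 52 mm wide. The aluminium table is a disc 160 mm wide, its top 36 mm above the bench; two steel lugs on its rim, reaching 103 mm, stand either side of the pin's nose at home.
- turntable (a joint): angle of the turntable in rad, positive clockwise seen from above, 0 at home. A hidden spring ball gives 24 clicks a turn, 0.2618 rad (15 degrees) each; between clicks it resists with about 0.1 N m and draws the table into the nearest click when let go. Four clicks clockwise is 1.047. With the pin down it has only 0.02 rad of play.
- lamp_plumb (a point): point on the bench straight below the middle of the lower front edge of the long white lamp that hangs overhead: the edge is 538 mm higher and runs 250 mm to either side along world y; the lamp reaches 90 mm beyond it in +x; keep the arm's wrist below it or in front of it
- home_line (a point): middle of the long orange home line of the table's scale, 66 mm from the table's axis, on the disc's top 36 mm above the bench; the scale has 24 lines, one a click, the others short and black
- pointer_tip (a point): inner end of the white line on the fixed pointer, 86 mm from the table's axis along the fixture's +y, 32 mm above the bench; the orange home line is opposite it at the start
- flux_jar: cream screw-cap jar, 50 mm wide, 51 mm tall, a loose bystander on the bench beside the fixture; origin at the centre of its underside
- drill_chuck: small steel drill chuck, 26 mm wide, 37 mm tall, standing on its end, a loose bystander on the bench beside the fixture; origin at the centre of its underside
- solder_spool: small spool, 48 mm wide, 20 mm tall, lying flat, a loose bystander on the bench beside the fixture; origin at the centre of its underside

How it is judged:
On the way:
1. the index pin is parked in its rest notch and let go, with the table still at home (value of joint index_pin between 0.0105 and 0.0155 m and value of joint pin_knob between 1.1 and 1.45 rad and value of joint turntable between -0.1 and 0.1 rad and contact force between the fingers and pin_knob below 0.2 N), for 0.3 s.
At the end, for the whole second after the job is handed in: The index pin stands in its rest notch (pulled up 10.5 to 15.5 mm, twisted 1.1 to 1.45 rad) and the turntable rests in the fourth click clockwise from home (1.047 rad, within 0.06) (value of joint index_pin between 0.0105 and 0.0155 m and value of joint pin_knob between 1.1 and 1.45 rad and value of joint turntable between 0.987 and 1.107 rad and velocity of joint turntable between -0.05 and 0.05 rad/s); the robot touches nothing.
It fails at once if the knob is forced round without being pulled clear of its slot (value of joint pin_knob between 0.4 and 0.95 rad and value of joint index_pin below 0.0125 m).
It fails at once if the table is forced round while the pin locks it ((value of joint turntable above 0.1 rad or value of joint turntable below -0.1 rad) and value of joint index_pin below 0.007 m).
It fails at once if the cream screw-cap jar is shifted more than 20 mm or tipped (distance of flux_jar from where it was at the start of the episode above 0.02 m or angle between flux_jar's own z axis and vertical above 0.35 rad).
It fails at once if the small steel drill chuck is shifted more than 20 mm or tipped (distance of drill_chuck from where it was at the start of the episode above 0.02 m or angle between drill_chuck's own z axis and vertical above 0.35 rad).
It fails at once if the small spool is shifted more than 20 mm or tipped (distance of solder_spool from where it was at the start of the episode above 0.02 m or angle between solder_spool's own z axis and vertical above 0.35 rad).
It also fails if it takes over 54 s, if anything falls off the work surface, if the arm or the gripper's body presses on something with over 40 N, if the wrist force passes 120 N, or if a joint passes its speed limit or range.

## Robot

A 6-joint arm with a two-finger parallel gripper is mounted at the origin on a cart in front of the work surface, level with it; the furniture and walls round the work are solid. World frame = base frame: x ahead of the robot, y to its left, z up, the work surface at z = 0. Lengths are in m, angles in rad, forces in N, time in s.
With the tool pointing down it reaches from about 0.275 to 0.825 m from the base axis. Payload 4.9 kg.
Tool frame: the origin (TCP) lies on the centre line of the jaws, within the pads' length; the fingertips stand 8 mm ahead of it and the grasp point (between the pads) lies 11 mm behind it; z points along the fingers, y is the direction in which the jaws open and shut (so a half turn about z gives the same grasp; the last joint's range is limited). The gripper opens to 85 mm and grips with 20 to 120 N. Pads are 22 mm wide; open, the fingers measure 114 mm over their backs; the gripper's body (76 mm by 85 mm) begins 54 mm behind the grasp point. The pads swing forward as they close: fully open they stand 13 mm farther back than shut.
Start: joints at [1.125, 0.326, -0.193, 1.052, 0, 1.437], TCP at [0.169, 0.524, 0.239] pointing down, gripper open.
Joint ranges: [-2.65, 2.65], [-0.97, 1.79], [-1.3, 1.35], [-1.93, 2.1], [-1.47, 1.37], [-3.14, 3.14]. Speed limits (rad/s): [2.57, 2.57, 3.14, 3.14, 3.14, 3.14].

## Interface

Orientations are given as a rotation vector (axis times angle).
In Python, from station import manip, snapshot, get_calibration gives the robot as it stands. The module is installed in compiled form; this text tells all that it offers.
- The arm moves only by the tool apply_moves, never from a script. Its argument "rows" is one flat list of numbers, 4 for each row, row after row: the shift along the tool's x, y, z as a fraction of full scale, then the turn about the tool's z as a fraction of full scale. A call has 1 to 12 rows; each row is the pose to reach, as a shift and turn from the pose commanded when the call began, along the tool's axes at that moment; what a row does not reach only later rows make up. Full scale, the value 1, is 400 mm for a shift and 1.5 rad for a turn. A row lasts 1/8 s, in which the tool goes at most 62.5 mm and 10.7 degrees, less where a joint would pass 70% of its speed; a pose out of reach is approached as far as the arm can. A call with a number of a shift or a turn outside -1 to 1 is refused whole. A call with a gripper value outside its range is refused whole. "grip" is the opening, from 0 (shut) to 1 (fully open), set as the call begins (left out, the last holds). The fingers move at their own pace and stop on an object; "newtons" is the grip in N (left out, the last holds). Time passes only in rows, so rows that repeat a pose let the fingers close. It gives the time, the measured TCP pose, the force and the opening at its end, in the units of the state.
- manip.read_state(): the state, without advancing time (a new reading comes with each control period).
- snapshot(name): name is "scene" or "top"; returns the picture (384x512x3 uint8, blue, green, red); there is no depth.
- get_calibration(name): a dict with "K" (3x3 intrinsics, pixels), "xyz" and "orientation" of the camera in the world. Camera axes: x right, y down, z forward; pixel columns grow to the right and rows downward; lengths in m; the calibration is good to about 2 mm. A picture is of the moment at which its call begins. get_calibration takes no time and is no camera call.
- manip.job_done(): hands the job in, once; it reports no verdict.
The state is a dict: "time": time; "joints": joint angles; "joint_vel": joint speeds; "effort": joint torques, N m; "position": TCP position; "tcp_rot": TCP orientation; "wrist_force": force on the tool from outside, world axes, zero at the start; "wrist_torque": the same for the moment, N m; "finger_gap": finger opening in m.
Only numpy, scipy, OpenCV 4.12 (cv2) and the standard library are available. Lean on these libraries where they do the work, as an engineer would, in place of code of your own. Each camera call takes 0.05 s, during which the arm holds its last target.

## Working session

There is one attempt and no reset: what is moved stays moved. The work goes in short steps, Python scripts to look and compute and a tool call to move; the robot and the scene stay as the last step left them, time stands still between calls to the robot, and variables do not carry over. Pictures are saved under pics/ and viewed, and the job is handed in when it is done.

Besides the shell and the picture viewer there is one more tool, called after ">>>" as name(argument=value, ...) on one line, values as JSON. apply_moves: Moves the arm, as the interface text tells. Its arguments: {"type":"object","properties":{"rows":{"type":"array","items":{"type":"number","minimum":-1,"maximum":1}},"grip":{"type":"number"},"newtons":{"type":"number"}},"required":["rows"]}

```bash
mkdir -p pics; python3 - <<'E'
from station import manip, snapshot, get_calibration
import cv2
for n in("scene","top"):
    im=snapshot(n); cv2.imwrite(f"pics/{n}0.png",im)
    print(n,get_calibration(n))
print(manip.read_state())
E
```

```text
scene {'K': array([[478.67152493,   0.        , 252.11936844],
       [  0.        , 478.67152493, 191.16648866],
       [  0.        ,   0.        ,   1.        ]]), 'xyz': array([-0.01827925, -0.55903374,  0.60132396]), 'orientation': array([-2.00687584,  0.69943283, -0.41057852])}
top {'K': array([[388.30080799,   0.        , 249.63490435],
       [  0.        , 388.30080799, 190.88912506],
       [  0.        ,   0.        ,   1.        ]]), 'xyz': array([0.42799088, 0.08304533, 0.91980189]), 'orientation': array([-2.2089942 ,  2.15035423, -0.09463611])}
{'time': 0.1, 'joints': array([ 1.12478917e+00,  3.26852756e-01, -1.93434210e-01,  1.05205173e+00,
        6.42763518e-06,  1.43657326e+00]), 'joint_vel': array([-0.0016663 , -0.00157494,  0.00209788, -0.00101695, -0.00144301,
       -0.00076875]), 'effort': array([ 5.66092949e-04, -4.44239724e+01,  2.63037479e+01,  7.89441081e-03,
       -1.00213224e-04,  9.34556283e-06]), 'position': array([0.16849764, 0.52302721, 0.23860827]), 'tcp_rot': array([-4.87698459e-01, -3.10305309e+00,  2.31828769e-03]), 'wrist_force': array([-0.01439701,  0.36789532, -0.10947371]), 'wrist_torque': array([0.03062306, 0.07223399, 0.03921288]), 'finger_gap': 0.08505640901746389}
```

View pics/scene0.png

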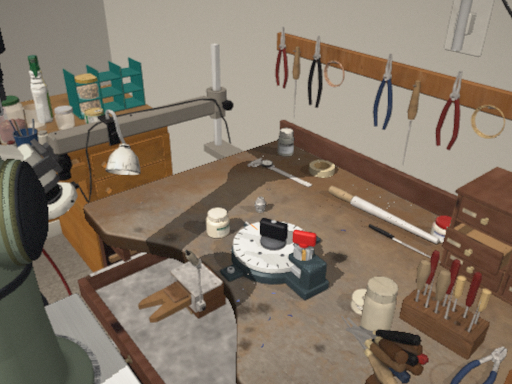

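View pics/top0.png

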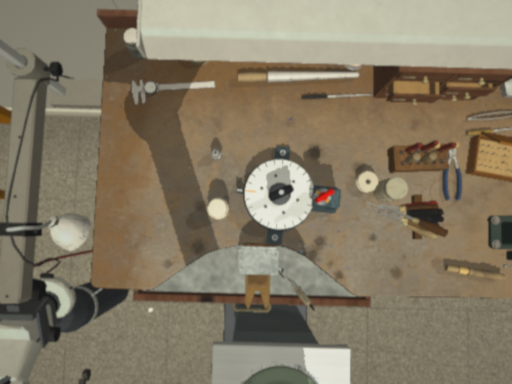

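```bash
python3 - <<'E'
import cv2
im=cv2.imread("pics/top0.png")[100:300,140:340];cv2.imwrite("pics/top0c.png",cv2.resize(im,None,fx=3,fy=3,interpolation=2))
im=cv2.imread("pics/scene0.png")[120:320,170:400];cv2.imwrite("pics/scene0c.png",cv2.resize(im,None,fx=3,fy=3,interpolation=2))
E
```

```text
(no output)
```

View pics/top0c.png

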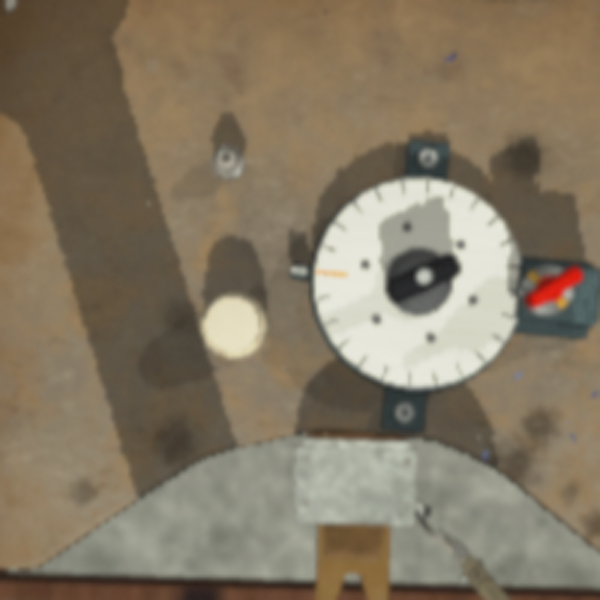

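View pics/scene0c.png

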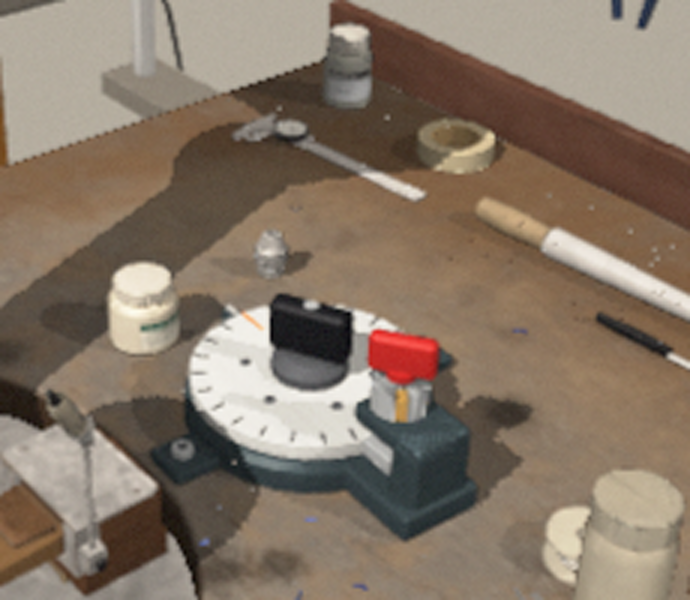

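The top view shows the turntable at about (279,194), the red knob at (324,196), the jar at (218,209), the chuck at (216,154) and the spool at (367,181). The scene view agrees. Next I'll compute positions.

```bash
cat > h.py <<'E'
import numpy as np, cv2
from scipy.spatial.transform import Rotation as R
from station import manip, snapshot, get_calibration
def ray(n,uv):
    c=get_calibration(n);Rm=R.from_rotvec(c["orientation"]).as_matrix()
    return c["xyz"],Rm@np.linalg.inv(c["K"])@np.array([uv[0],uv[1],1.])
def bp(n,uv,z):
    o,d=ray(n,uv);return o+d*(z-o[2])/d[2]
def pr(n,p):
    c=get_calibration(n);Rm=R.from_rotvec(c["orientation"]).as_matrix()
    q=c["K"]@(Rm.T@(np.asarray(p)-c["xyz"]));return q[:2]/q[2]
T=lambda u,v:(u/3+140-1/3,v/3+100-1/3)
S=lambda u,v:(u/3+170-1/3,v/3+120-1/3)
E
python3 - <<'E'
from h import *
np.set_printoptions(precision=4,suppress=True)
for n,f,uv,z in [("ear+","T",(428,157),.02),("ear-","T",(405,411),.02),("ptr","T",(305,271),.032),("disc","T",(417,284),.036),("gripbolt","T",(424,276),.088),("gripA","T",(390,291),.086),("gripB","T",(458,263),.086),("knob","T",(555,287),.116),("kA","T",(528,301),.116),("kB","T",(582,273),.116),("home","T",(332,273),.036),("jar","T",(233,326),.051),("chuck","T",(228,158),.037)]:
    print(n,bp("top",T(*uv),z))
for n,uv,z in [("homeS",(253,321),.036),("jarS",(145,343),0.0),("gripboltS",(312,303),.088)]: print(n,bp("scene",S(*uv),z))
print("spool",bp("top",(367,181),.02),"lampedge",bp("top",(250,60),.538))
E
python3 - <<'E'
import cv2
im=cv2.imread("pics/scene0.png")[205:285,225:335];cv2.imwrite("pics/scene0d.png",cv2.resize(im,None,fx=7,fy=7,interpolation=2))
im=cv2.imread("pics/top0.png")[155:235,235:345];cv2.imwrite("pics/top0d.png",cv2.resize(im,None,fx=7,fy=7,interpolation=2))
E
```

```text
ear+ [0.5973 0.0073 0.02  ]
ear- [0.3995 0.021  0.02  ]
ptr [0.5042 0.1006 0.032 ]
disc [0.4963 0.0151 0.036 ]
gripbolt [0.4981 0.0142 0.088 ]
gripA [0.4869 0.0382 0.086 ]
gripB [ 0.5084 -0.0103  0.086 ]
knob [ 0.4906 -0.0744  0.116 ]
kA [ 0.4804 -0.0558  0.116 ]
kB [ 0.5008 -0.093   0.116 ]
home [0.5029 0.0799 0.036 ]
jar [0.46   0.1527 0.051 ]
chuck [0.5891 0.162  0.037 ]
homeS [0.5019 0.0796 0.036 ]
jarS [0.4563 0.1465 0.    ]
gripboltS [0.4967 0.0133 0.088 ]
spool [ 0.5343 -0.1916  0.02  ] lampedge [0.5935 0.0856 0.538 ]
```

View pics/scene0d.png

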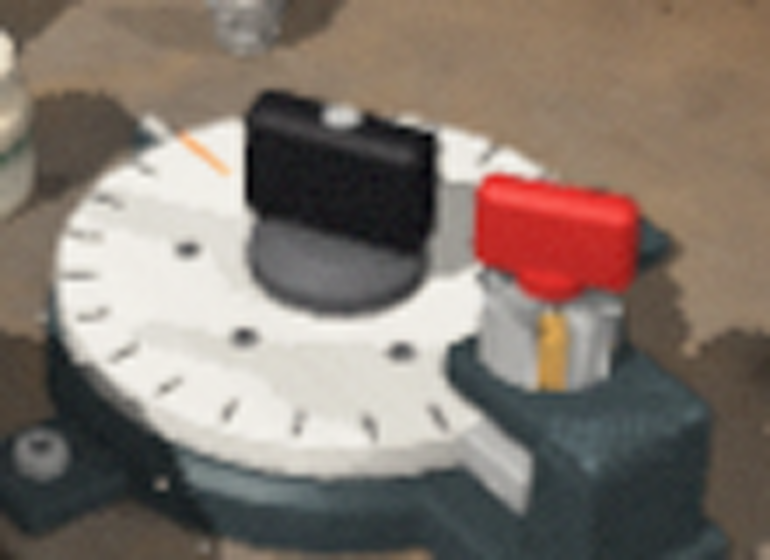

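View pics/top0d.png

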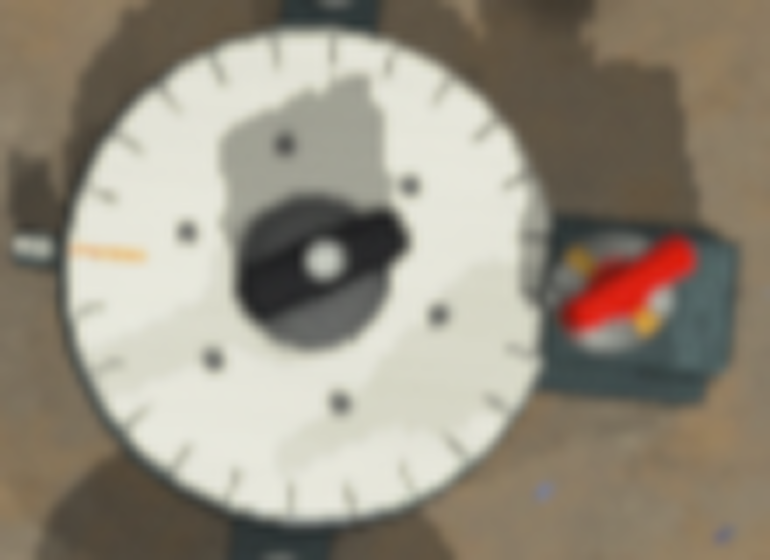

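```bash
cat >> h.py <<'E'
def go(pos,yaw_y=None,s=None):
    """fractions to reach pos with tool y at yaw_y deg"""
    s=s or manip.read_state()
    Rm=R.from_rotvec(s["tcp_rot"]).as_matrix()
    d=Rm.T@(np.array(pos)-s["position"])/0.4
    cur=np.degrees(np.arctan2(Rm[1,1],Rm[0,1])); t=0
    if yaw_y is not None: t=np.radians(cur-yaw_y)/1.5
    print("t",round(s["time"],2),"pos",s["position"].round(4),"yaw",cur.round(2),"tilt",Rm[:,2].round(4),"F",s["wrist_force"].round(1),"gap",round(s["finger_gap"],4),"j",s["joints"].round(2))
    print("frac",d.round(4),"turn",round(t,4))
E
python3 - <<'E'
from h import *
im=cv2.imread("pics/top0.png").astype(int)
m=((im[...,2]>150)&(im[...,1]<90)&(im[...,0]<90)).astype(np.uint8);m[:,:300]=0;m[:,345:]=0;m[:170]=0;m[215:]=0
v,u=np.nonzero(m)
P=np.array([bp("top",(a,b),.116)[:2] for a,b in zip(u,v)])
c=P.mean(0);w,V=np.linalg.eigh(np.cov((P-c).T));print(len(u),c,np.degrees(np.arctan2(V[1,1],V[0,1])),np.sqrt(12*w))
# black grip top
for th in [110,114,118]:
  d=np.array([np.cos(np.radians(th)),np.sin(np.radians(th))])
  print(th,[ (pr("top",[.4975+.028*s*d[0],.0145+.028*s*d[1],.086])-[235,155])*7 for s in(1,-1)],[ (pr("scene",[.4975+.028*s*d[0],.0145+.028*s*d[1],.086])-[225,205])*7 for s in(1,-1)])
A=[];b=[]
for n,uv in (("top",(70,232)),("scene",(123,160))):
    o,d=ray(n,uv);d/=np.linalg.norm(d);Q=np.eye(3)-np.outer(d,d);A.append(Q);b.append(Q@o)
print("lamphead",np.linalg.lstsq(np.vstack(A),np.hstack(b),rcond=None)[0])
go([.4907,-.0752,.18],28.7)
E
```

```text
92 [ 0.49032146 -0.0749959 ] 122.37790122450394 [0.0102101  0.03888209]
110 [array([234.18282828, 287.98545694]), array([406.27011912, 230.607764  ])] [array([252.39765064,  83.35454687]), array([429.72278705, 143.1477311 ])]
114 [array([236.42908632, 293.92635449]), array([403.99825747, 224.69135446])] [array([249.06595725,  86.6890872 ]), array([432.84877732, 139.63613849])]
118 [array([239.08537869, 299.70027494]), array([401.32005403, 218.94526054])] [array([246.16139581,  90.16048624]), array([435.50677601, 136.00419658])]
lamphead [0.39915582 0.47014823 0.06851474]
t 0.1 pos [0.1685 0.523  0.2386] yaw 72.14 tilt [-7.0e-04 -1.4e-03 -1.0e+00] F [-0.   0.4 -0.1] gap 0.0851 j [ 1.12  0.33 -0.19  1.05  0.    1.44]
frac [-1.2255 -1.1761  0.1481] turn 0.5054
```

```bash
python3 - <<'E'
from h import *
im=cv2.imread("pics/scene0.png")[225:252,285:322];cv2.imwrite("pics/kn.png",cv2.resize(im,None,fx=20,fy=20,interpolation=2))
im=cv2.imread("pics/top0.png")[180:212,308:345];cv2.imwrite("pics/knt.png",cv2.resize(im,None,fx=20,fy=20,interpolation=2))
E
```

```text
(no output)
```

View pics/kn.png

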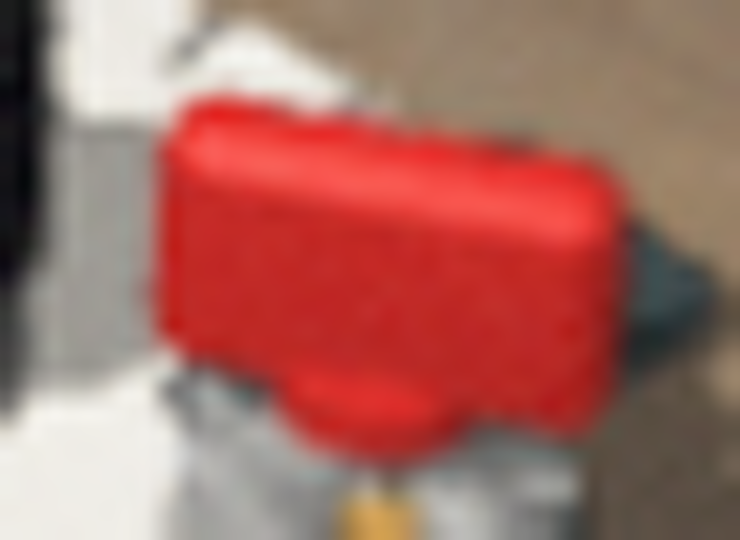

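View pics/knt.png

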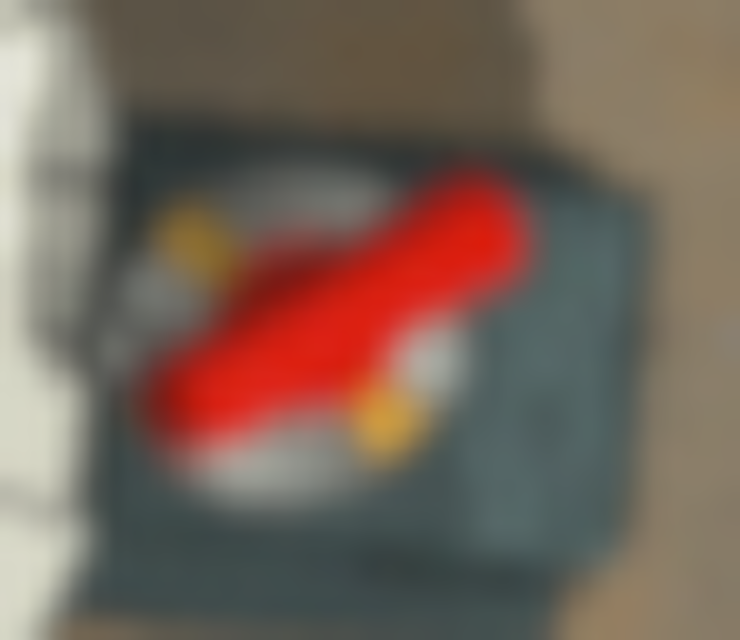

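```bash
python3 - <<'E'
from h import *
def ang(n,a,b,z,o):
    f=lambda p:(p[0]/20+o[0]-.475,p[1]/20+o[1]-.475)
    A=bp(n,f(a),z);B=bp(n,f(b),z);d=A-B
    print(n,(A+B)[:2]/2,np.linalg.norm(d),np.degrees(np.arctan2(d[1],d[0])))
ang("top",(175,412),(492,218),.116,(308,180))
ang("top",(195,240),(387,425),.079,(308,180))
ang("scene",(185,137),(610,200),.116,(285,225))
E
```

```text
top [ 0.49070911 -0.07340981] 0.03892722092633994 122.80572228583482
top [ 0.49156247 -0.07598485] 0.028771939513469593 47.121220764005706
scene [ 0.48565448 -0.08039464] 0.03756174271094422 127.16124038082803
```

>>> apply_moves(rows=[-0.05, -0.048, 0, 0.02, -0.15, -0.144, 0, 0.06, -0.25, -0.24, 0, 0.1, -0.35, -0.336, 0, 0.14, -0.45, -0.432, 0, 0.18, -0.55, -0.528, 0, 0.22, -0.65, -0.624, 0, 0.26, -0.75, -0.72, 0, 0.3, -0.83, -0.797, 0, 0.33, -0.9, -0.864, 0, 0.36], grip=1)

```text
time: 1.35
position: [0.4057, 0.0824, 0.2391]
tcp_rot: [-1.302, -2.859, 0.0]
wrist_force: [0.7, 0.4, 0.3]
finger_gap: 0.0855
```

```bash
python3 -c "
from h import *
go([.4907,-.0752,.165],32.3)"
```

```text
t 1.35 pos [0.4057 0.0824 0.2391] yaw 41.04 tilt [-2.e-04  1.e-04 -1.e+00] F [0.7 0.4 0.3] gap 0.0855 j [ 0.02  0.07 -0.51  0.98  0.    0.88]
frac [-0.4367 -0.0985  0.1852] turn 0.1017
```

>>> apply_moves(rows=[-0.12, -0.027, 0.03, 0.03, -0.25, -0.056, 0.08, 0.06, -0.36, -0.081, 0.13, 0.09, -0.437, -0.0985, 0.185, 0.1, -0.437, -0.0985, 0.185, 0.1])

```text
time: 1.98
position: [0.4903, -0.0748, 0.1633]
tcp_rot: [-1.511, -2.75, 0.001]
wrist_force: [-0.7, -0.3, 0.7]
finger_gap: 0.0854
```

```bash
python3 -c "
from h import *
go([.4907,-.0752,.098],32.3)
im=snapshot('scene');cv2.imwrite('pics/s1.png',cv2.resize(im[150:310,190:380],None,fx=4,fy=4,interpolation=2))
im=snapshot('top');cv2.imwrite('pics/t1.png',cv2.resize(im[130:260,230:380],None,fx=4,fy=4,interpolation=2))"
```

```text
t 1.98 pos [ 0.4903 -0.0748  0.1633] yaw 32.42 tilt [-3.2e-03  8.0e-04 -1.0e+00] F [-0.7 -0.3  0.7] gap 0.0854 j [-0.3   0.3  -0.44  0.83 -0.    0.7 ]
frac [-0.0018  0.0008  0.1632] turn 0.0014
```

View pics/s1.png

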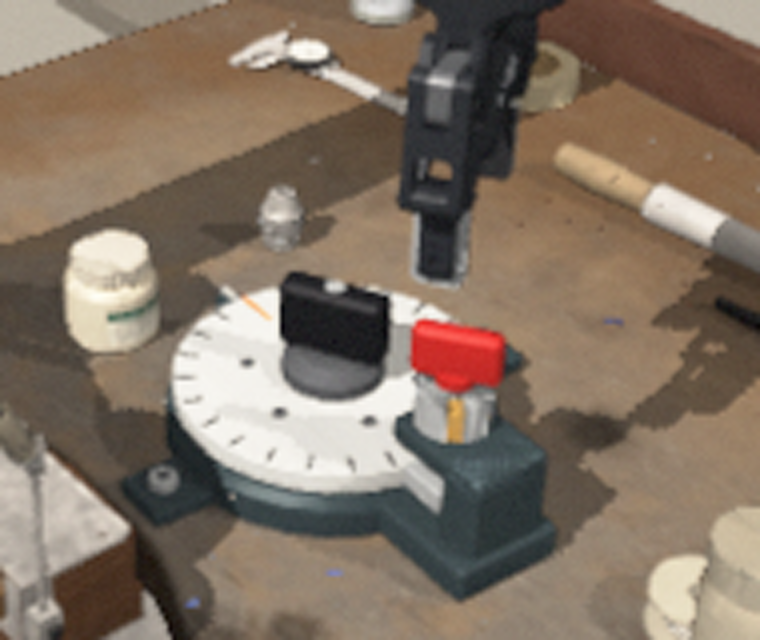

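View pics/t1.png

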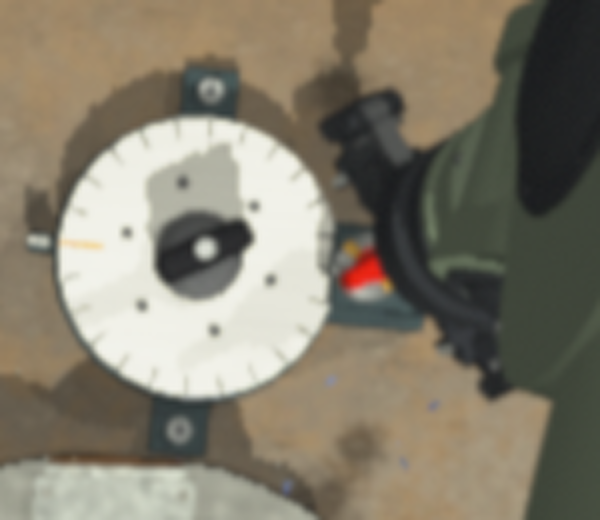

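```bash
python3 -c "
from h import *
for z in(.155,.168):
  for s in (-1,1):
    a=np.radians(32.3);p=[.4903+s*.0427*np.cos(a),-.0748+s*.0427*np.sin(a),z]
    print(z,s,(pr('scene',p)-[190,150])*4,(pr('top',p)-[230,130])*4)"
```

```text
0.155 -1 [437.34035142 300.54221316] [440.66240006 330.58600766]
0.155 1 [484.02974797 199.51986516] [349.79753982 182.49811277]
0.168 -1 [439.1194173 274.2685401] [447.00971155 329.83496501]
0.168 1 [486.02095549 174.61972082] [354.54116089 179.22096257]
```

>>> apply_moves(rows=[0, 0, 0.06, 0, -0.002, 0.001, 0.12, 0, -0.002, 0.001, 0.163, 0, -0.002, 0.001, 0.163, 0, -0.002, 0.001, 0.163, 0], grip=0.5, newtons=50)

```text
time: 2.7
position: [0.492, -0.0733, 0.1012]
tcp_rot: [1.507, 2.755, 0.0]
wrist_force: [-0.1, -0.6, 1.0]
finger_gap: 0.0427
```

>>> apply_moves(rows=[0, 0, 0, 0, 0, 0, 0, 0, 0, 0, 0, 0, 0, 0, 0, 0, 0, 0, 0, 0, 0, 0, 0, 0], grip=0, newtons=50)

```text
time: 3.45
position: [0.4917, -0.0742, 0.101]
tcp_rot: [1.508, 2.755, -0.001]
wrist_force: [-2.1, -0.5, 5.3]
finger_gap: 0.0107
```

```bash
python3 -c "
from h import *
go([.4907,-.0752,.098],32.3);print(manip.read_state()['wrist_torque'])
im=snapshot('scene');cv2.imwrite('pics/s2.png',cv2.resize(im[180:300,220:360],None,fx=5,fy=5,interpolation=2))"
```

```text
t 3.45 pos [ 0.4917 -0.0742  0.101 ] yaw 32.59 tilt [ 6.e-04 -9.e-04 -1.e+00] F [-2.1 -0.5  5.3] gap 0.0107 j [-0.3   0.37 -0.52  0.68 -0.    0.7 ]
frac [-0.0008 -0.0035  0.0076] turn 0.0034
[-0.07430801  0.44043383  0.0047496 ]
```

View pics/s2.png

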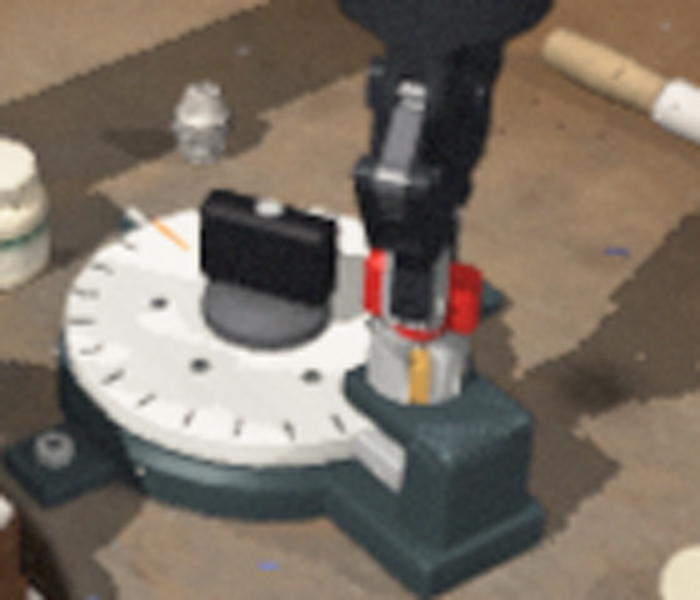

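>>> apply_moves(rows=[0, 0, -0.012, 0, 0, 0, -0.024, 0, 0, 0, -0.036, 0, 0, 0, -0.048, 0, 0, 0, -0.048, 0, 0, 0, -0.048, 0], grip=0, newtons=60)

```text
time: 4.25
position: [0.4914, -0.074, 0.119]
tcp_rot: [-1.509, -2.755, 0.001]
wrist_force: [2.5, -3.3, -13.8]
finger_gap: 0.0107
```

```bash
python3 -c "
from h import *
go([.4907,-.0752,.120],32.3);print(manip.read_state()['wrist_torque'])
im=snapshot('scene');cv2.imwrite('pics/s3.png',cv2.resize(im[180:300,220:360],None,fx=5,fy=5,interpolation=2))"
```

```text
t 4.25 pos [ 0.4914 -0.074   0.119 ] yaw 32.6 tilt [-4.e-04 -4.e-04 -1.e+00] F [  2.5  -3.3 -13.8] gap 0.0107 j [-0.3   0.35 -0.5   0.72 -0.    0.7 ]
frac [-0.0016 -0.0032 -0.0025] turn 0.0034
[-0.76172838 -0.72557342  0.04171164]
```

View pics/s3.png

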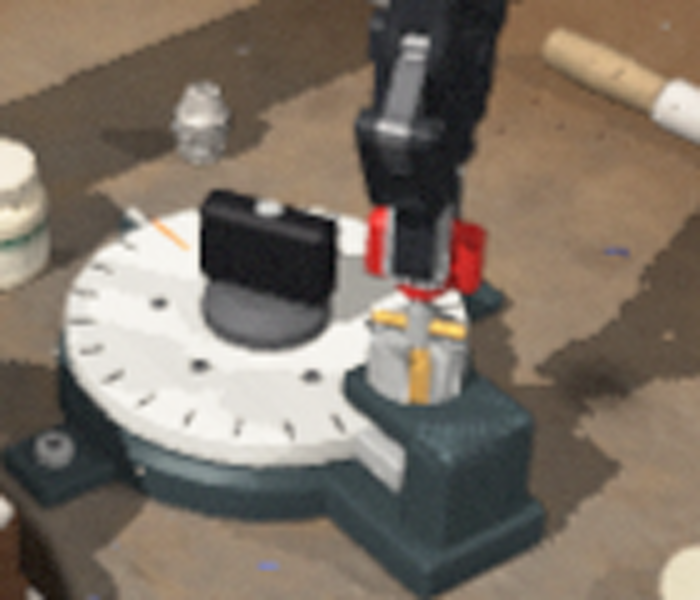

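>>> apply_moves(rows=[0, 0, -0.0025, 0.02, 0, 0, -0.0025, 0.06, 0, 0, -0.0025, 0.12, 0, 0, -0.0025, 0.18, 0, 0, -0.0025, 0.24, 0, 0, -0.0025, 0.3, 0, 0, -0.0025, 0.3])

```text
time: 5.18
position: [0.4917, -0.0739, 0.1203]
tcp_rot: [2.085, 2.35, -0.0]
wrist_force: [2.9, -4.0, -14.2]
finger_gap: 0.0107
```

```bash
python3 -c "
from h import *
go([.4907,-.0752,.120],-42.5);print(manip.read_state()['wrist_torque'])
im=snapshot('scene');cv2.imwrite('pics/s4.png',cv2.resize(im[180:300,220:360],None,fx=5,fy=5,interpolation=2))"
```

```text
t 5.17 pos [ 0.4917 -0.0739  0.1203] yaw 6.84 tilt [ 1.e-04 -2.e-04 -1.e+00] F [  2.9  -4.  -14.2] gap 0.0107 j [-0.3   0.35 -0.5   0.72 -0.    1.15]
frac [-0.003  -0.0029  0.0006] turn 0.5741
[-0.79463305 -0.78891316  0.00754679]
```

View pics/s4.png

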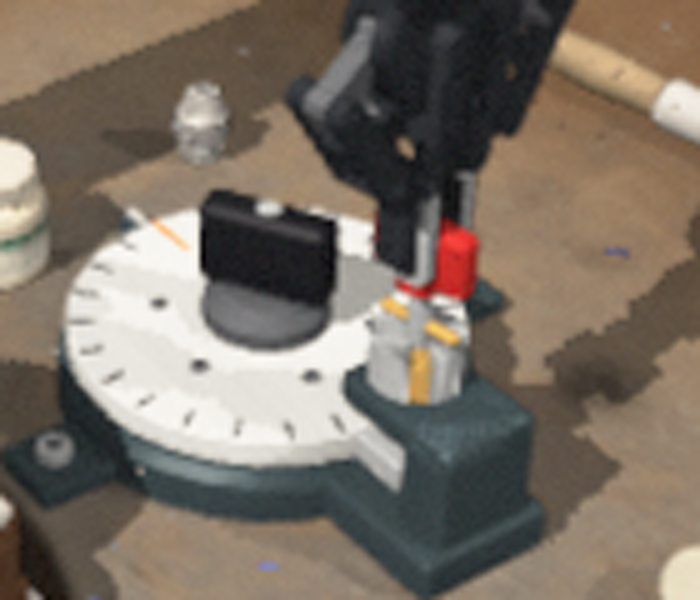

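>>> apply_moves(rows=[0, 0, 0, 0.04, 0, 0, 0, 0.1, 0, 0, 0, 0.17, 0, 0, 0, 0.24, 0, 0, 0, 0.31, 0, 0, 0, 0.38, 0, 0, 0, 0.45, 0, 0, 0, 0.52, 0, 0, 0, 0.573, 0, 0, 0, 0.573, 0, 0, 0, 0.573])

```text
time: 6.6
position: [0.4922, -0.0741, 0.1205]
tcp_rot: [2.873, 1.268, 0.001]
wrist_force: [5.3, -4.0, -15.5]
finger_gap: 0.0104
```

```bash
python3 -c "
from h import *
go([.4907,-.0752,.120],-42.4);print(manip.read_state()['wrist_torque'])
im=snapshot('scene');cv2.imwrite('pics/s5.png',cv2.resize(im[180:300,220:360],None,fx=5,fy=5,interpolation=2))"
```

```text
t 6.6 pos [ 0.4922 -0.0741  0.1205] yaw -42.37 tilt [ 1.1e-03 -6.0e-04 -1.0e+00] F [  5.3  -4.  -15.5] gap 0.0104 j [-0.3   0.35 -0.5   0.72 -0.    2.01]
frac [-0.0046 -0.0009  0.0012] turn 0.0003
[-0.91886996 -0.96022189 -0.00569474]
```

View pics/s5.png

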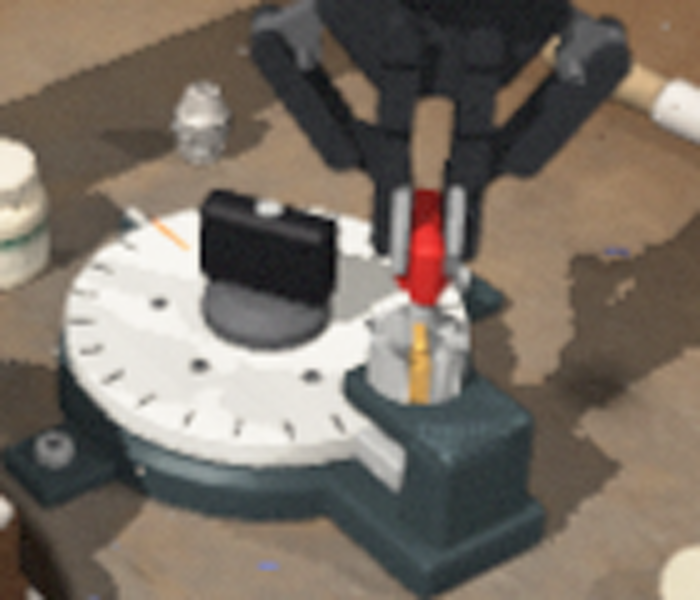

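>>> apply_moves(rows=[0, 0, 0.004, 0, 0, 0, 0.008, 0, 0, 0, 0.012, 0, 0, 0, 0.016, 0, 0, 0, 0.018, 0, 0, 0, 0.018, 0])

```text
time: 7.4
position: [0.4923, -0.0741, 0.114]
tcp_rot: [2.873, 1.267, 0.002]
wrist_force: [1.6, -3.6, -4.2]
finger_gap: 0.0108
```

```bash
python3 -c "
from h import *
go([.4907,-.0752,.1145],-42.4);print(manip.read_state()['wrist_torque'])
im=snapshot('scene');cv2.imwrite('pics/s6.png',cv2.resize(im[180:300,220:360],None,fx=5,fy=5,interpolation=2))"
```

```text
t 7.4 pos [ 0.4923 -0.0741  0.114 ] yaw -42.41 tilt [ 1.7e-03 -8.0e-04 -1.0e+00] F [ 1.6 -3.6 -4.2] gap 0.0108 j [-0.3   0.36 -0.51  0.71 -0.    2.01]
frac [-0.0047 -0.0011 -0.0012] turn -0.0001
[-0.79295231 -0.42533245  0.00871786]
```

View pics/s6.png

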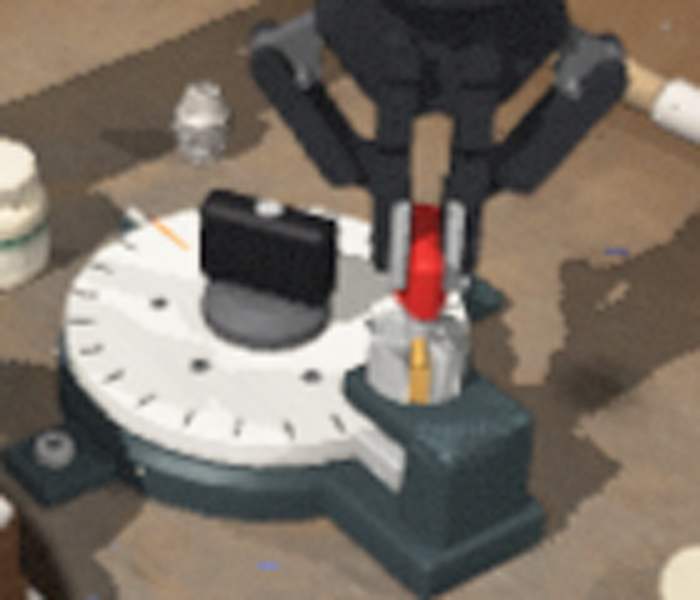

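>>> apply_moves(rows=[0, 0, 0, 0, 0, 0, 0, 0, 0, 0, 0, 0, 0, 0, 0, 0, 0, 0, 0, 0, 0, 0, 0, 0], grip=0.5)

```text
time: 8.2
position: [0.4916, -0.0738, 0.1131]
tcp_rot: [-2.875, -1.267, 0.0]
wrist_force: [-0.1, -0.1, -0.6]
finger_gap: 0.043
```

>>> apply_moves(rows=[0, 0, -0.05, 0, 0, 0, -0.12, 0, 0, 0, -0.18, 0, 0, 0, -0.18, 0], grip=0.6)

```text
time: 8.7
position: [0.4929, -0.0742, 0.1867]
tcp_rot: [2.873, 1.266, 0.005]
wrist_force: [0.6, 0.1, -0.3]
finger_gap: 0.0516
```

```bash
python3 -c "
from h import *
go([.4975,.0145,.18],24)
im=snapshot('scene');cv2.imwrite('pics/s7.png',cv2.resize(im[180:300,220:360],None,fx=5,fy=5,interpolation=2))"
```

```text
t 8.7 pos [ 0.4929 -0.0742  0.1867] yaw -42.43 tilt [ 0.0036 -0.001  -1.    ] F [ 0.6  0.1 -0.3] gap 0.0516 j [-0.3   0.27 -0.41  0.88  0.    2.01]
frac [ 0.1713 -0.1413  0.0166] turn -0.7729
```

View pics/s7.png

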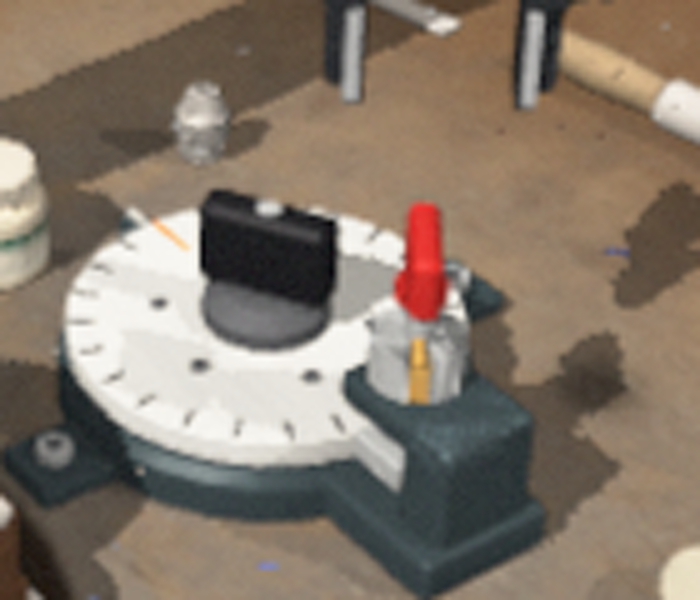

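The knob stays up in its notch after release, with its wing at crop (422,260) and the table still at home. Next is the black grip.

>>> apply_moves(rows=[0.03, -0.025, 0, -0.08, 0.08, -0.065, 0, -0.19, 0.13, -0.107, 0, -0.3, 0.171, -0.141, 0, -0.41, 0.171, -0.141, 0, -0.52, 0.171, -0.141, 0, -0.63, 0.171, -0.141, 0, -0.72, 0.171, -0.141, 0.016, -0.773, 0.171, -0.141, 0.016, -0.773, 0.171, -0.141, 0.016, -0.773], grip=0.6)

```text
time: 10.0
position: [0.4957, 0.0148, 0.1781]
tcp_rot: [-1.712, -2.633, 0.001]
wrist_force: [0.1, 0.4, 0.6]
finger_gap: 0.0513
```

```bash
python3 -c "
from h import *
go([.498,.0148,.067],24)
im=snapshot('scene');cv2.imwrite('pics/s8.png',cv2.resize(im[140:300,200:360],None,fx=4,fy=4,interpolation=2))"
```

```text
t 10.0 pos [0.4957 0.0148 0.1781] yaw 23.94 tilt [-1.2e-03  1.0e-04 -1.0e+00] F [0.1 0.4 0.6] gap 0.0513 j [-0.12  0.28 -0.42  0.87  0.    1.03]
frac [-0.0024  0.0056  0.2778] turn -0.0007
```

View pics/s8.png

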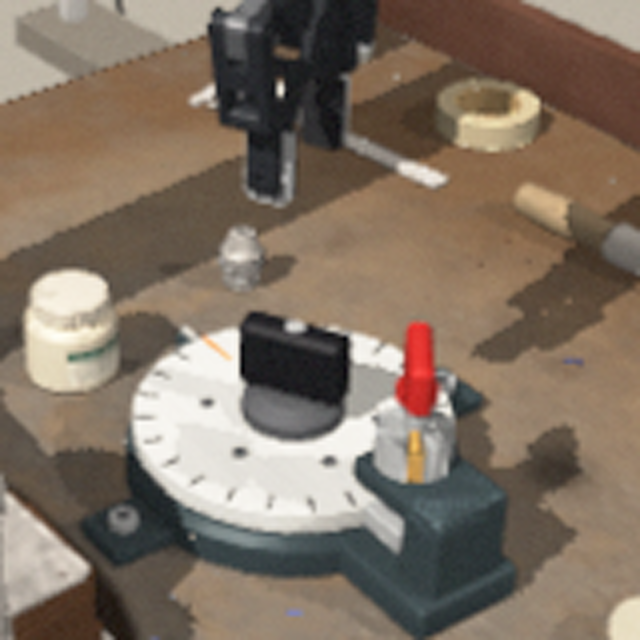

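>>> apply_moves(rows=[-0.001, 0.002, 0.08, 0, -0.002, 0.004, 0.18, 0, -0.002, 0.005, 0.25, 0, -0.002, 0.005, 0.278, 0, -0.002, 0.005, 0.278, 0, -0.002, 0.005, 0.278, 0])

```text
time: 10.8
position: [0.4992, 0.0147, 0.0686]
tcp_rot: [1.71, 2.633, 0.001]
wrist_force: [-0.6, -0.7, 0.2]
finger_gap: 0.0513
```

>>> apply_moves(rows=[0, 0, 0, 0, 0, 0, 0, 0, 0, 0, 0, 0, 0, 0, 0, 0, 0, 0, 0, 0], grip=0, newtons=50)

```text
time: 11.42
position: [0.4984, 0.0147, 0.0684]
tcp_rot: [1.71, 2.635, 0.0]
wrist_force: [-2.3, -0.1, 5.8]
finger_gap: 0.0174
```

```bash
python3 -c "
from h import *
go([.498,.0148,.067],24);print(manip.read_state()['wrist_torque'])
im=snapshot('scene');cv2.imwrite('pics/s9.png',cv2.resize(im[180:300,220:360],None,fx=5,fy=5,interpolation=2))
im=snapshot('top');cv2.imwrite('pics/t9.png',cv2.resize(im[130:260,230:350],None,fx=5,fy=5,interpolation=2))"
```

```text
t 11.43 pos [0.4984 0.0147 0.0684] yaw 24.03 tilt [ 7.e-04 -4.e-04 -1.e+00] F [-2.3 -0.1  5.8] gap 0.0174 j [-0.12  0.42 -0.55  0.6  -0.    1.03]
frac [ 0.0007 -0.0009  0.0036] turn 0.0004
[-0.02737083  0.51347605  0.17547962]
```

View pics/s9.png

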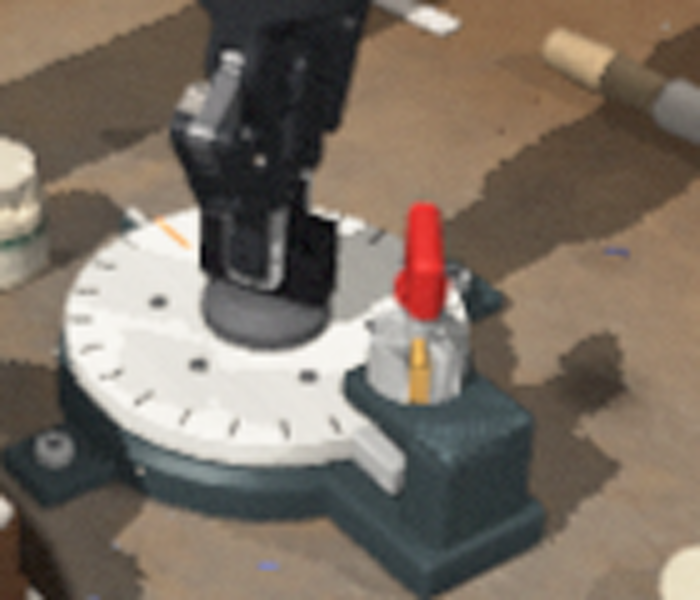

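View pics/t9.png

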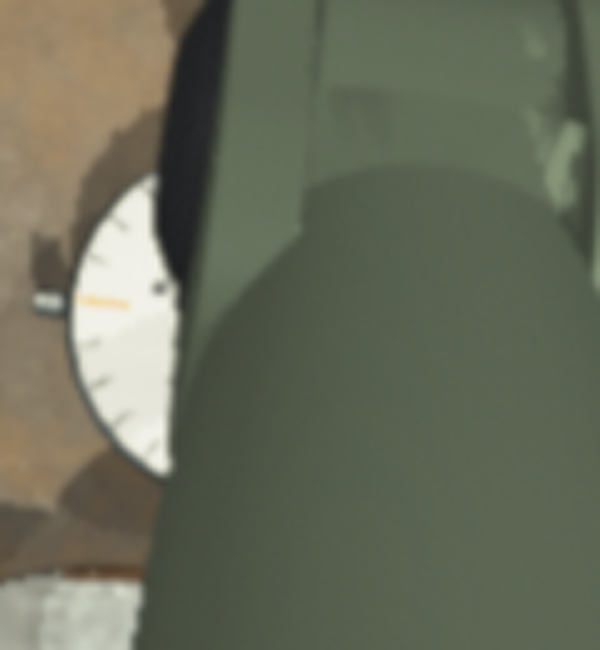

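>>> apply_moves(rows=[0, 0, 0, 0.03, 0, 0, 0, 0.08, 0, 0, 0, 0.14, 0, 0, 0, 0.21, 0, 0, 0, 0.28, 0, 0, 0, 0.35, 0, 0, 0, 0.42, 0, 0, 0, 0.49, 0, 0, 0, 0.56, 0, 0, 0, 0.63, 0, 0, 0, 0.68, 0, 0, 0, 0.698])

```text
time: 13.02
position: [0.4982, 0.0147, 0.0684]
tcp_rot: [2.799, 1.426, 0.0]
wrist_force: [-2.0, -1.3, 6.9]
finger_gap: 0.017
```

>>> apply_moves(rows=[0, 0, 0, 0, 0, 0, 0, 0])

```text
time: 13.28
position: [0.4982, 0.0147, 0.0685]
tcp_rot: [2.798, 1.427, 0.0]
wrist_force: [-2.4, -0.4, 6.9]
finger_gap: 0.0175
```

```bash
python3 -c "
from h import *
go([.498,.0148,.067],-36);print(manip.read_state()['wrist_torque'])
im=snapshot('scene');cv2.imwrite('pics/s10.png',cv2.resize(im[180:300,220:360],None,fx=5,fy=5,interpolation=2))
im=snapshot('top');cv2.imwrite('pics/t10.png',cv2.resize(im[130:260,230:350],None,fx=5,fy=5,interpolation=2))"
```

```text
t 13.28 pos [0.4982 0.0147 0.0685] yaw -35.96 tilt [ 4.e-04 -4.e-04 -1.e+00] F [-2.4 -0.4  6.9] gap 0.0175 j [-0.12  0.42 -0.55  0.6  -0.    2.08]
frac [-0.0002 -0.0006  0.0036] turn 0.0005
[-0.04776077  0.54227414  0.20469526]
```

View pics/s10.png

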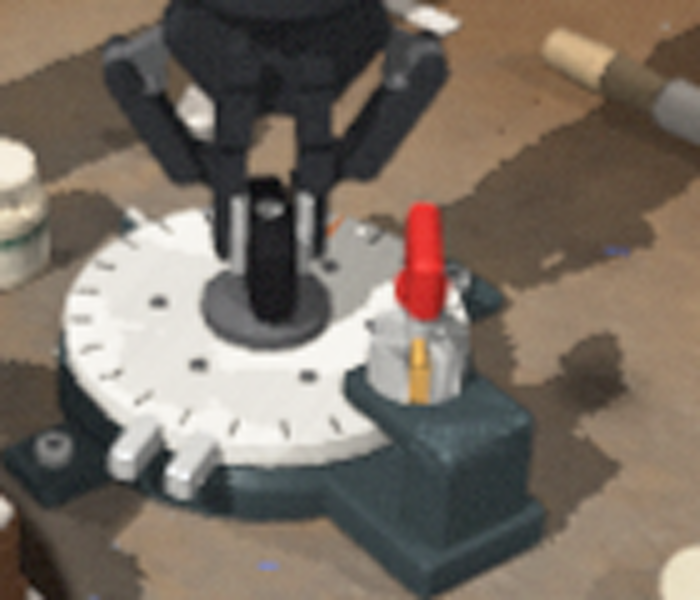

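View pics/t10.png

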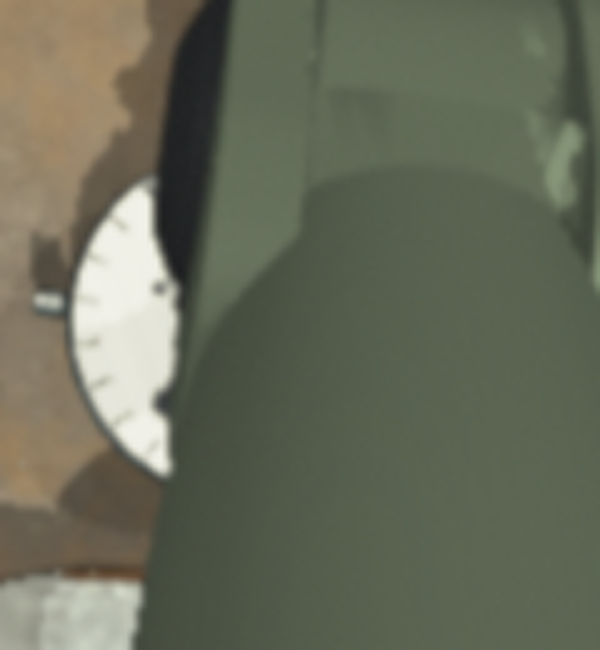

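>>> apply_moves(rows=[0, 0, 0, 0, 0, 0, 0, 0, 0, 0, 0, 0, 0, 0, 0, 0, 0, 0, 0, 0], grip=0.6)

```text
time: 14.0
position: [0.4983, 0.0148, 0.0674]
tcp_rot: [-2.799, -1.427, 0.0]
wrist_force: [-0.0, -0.3, -0.8]
finger_gap: 0.0515
```

>>> apply_moves(rows=[0, 0, -0.05, 0, 0, 0, -0.12, 0, 0, 0, -0.22, 0, 0, 0, -0.32, 0, -0.1, 0.05, -0.4, 0, -0.2, 0.1, -0.4, 0, -0.3, 0.15, -0.4, 0, -0.3, 0.15, -0.4, 0])

```text
time: 15.0
position: [0.476, -0.12, 0.2276]
tcp_rot: [2.802, 1.42, 0.0]
wrist_force: [0.4, 0.2, 0.6]
finger_gap: 0.0512
```

```bash
python3 -c "
from h import *
go([.498,.0148,.23],-36)
im=snapshot('scene');cv2.imwrite('pics/s11.png',cv2.resize(im[170:310,190:350],None,fx=5,fy=5,interpolation=2)[:600])
im=snapshot('top');cv2.imwrite('pics/t11.png',cv2.resize(im[130:250,190:350],None,fx=5,fy=5,interpolation=2))"
```

```text
t 15.0 pos [ 0.476  -0.12    0.2276] yaw -36.24 tilt [ 4.e-04 -6.e-04 -1.e+00] F [0.4 0.2 0.6] gap 0.0512 j [-0.4   0.23 -0.36  0.98 -0.    1.81]
frac [ 0.3042 -0.1549 -0.0062] turn -0.0028
```

View pics/s11.png

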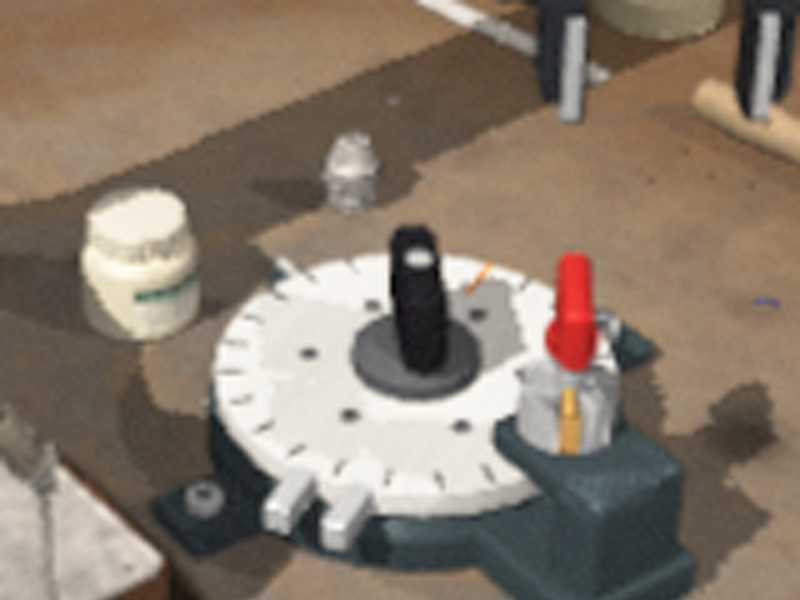

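View pics/t11.png

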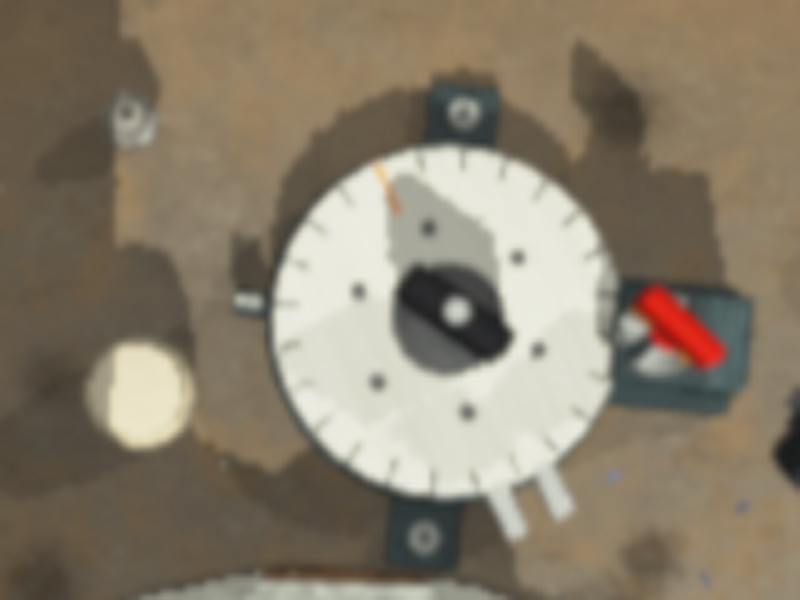

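```bash
python3 -c "
from h import *
f=lambda u,v:bp('top',(u/5+190-.4,v/5+130-.4),.036)[:2]
c=np.array([.4975,.0148]);a=lambda p:np.degrees(np.arctan2(*(p-c)[::-1]))
print(a(f(388,188)), a(f(285,302)), a(f(388,188))-a(bp('top',T(332,273),.036)[:2]))
A=f(655,297);B=f(713,357);B=bp('top',(713/5+189.6,357/5+129.6),.129);A=bp('top',(655/5+189.6,297/5+129.6),.129);d=A-B;print(np.degrees(np.arctan2(d[1],d[0])))
manip.job_done();print(manip.read_state()['time'])
"
```

```text
24.71943283601711 84.78580030622621 -60.51612016825894
45.02000367221238
the job is handed in; nothing more can be done
the job is handed in; nothing more can be done
```

The job is done and handed in at about 15 s of the 54 s allowed. No verdict was reported.

- **Index pin:** I pulled the pin up about 19 mm (the spring pulled with about 14 N), twisted the knob 75° clockwise and let it down into the brass notch. It stayed up by itself when I let go, with the table still at home.
- **Table:** I then turned the black grip 60° clockwise, let go and moved the arm clear of everything.

**Last checks**
- The orange home line measured 60.5° clockwise of home, four lines from the pointer.
- The red wing measured 45°, against about 47° for the notch, and the cross-pin was seated.
- The jar and chuck stood upright and looked unmoved in the final pictures, and the gripper touched nothing.
- I did not look at the spool again at the end, but the gripper always passed well above it.

The last camera readings agreed with each other. Earlier, my estimates of the knob's starting angle from the two cameras differed by about 4°. I used about 122°, based mainly on the top camera and the notch direction. The grip on the knob was clean.

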